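# Close the slide incubation chamber, then lift its dark cover alone

## Task

Pull the yellow stick thermometer out of the white incubation chamber and stand it in the blue cup. Then carry the two nested lids together from the rubber rest to the chamber and lower them on (do not let go of them above it), so that the clear inner lid is seated level in its mouth. Finally lift the black outer lid alone until it is wholly clear of the post, leaving the inner lid seated and undisturbed, and finish still holding the black lid level and still above the chamber; leave the bottle, slide box and dish stack alone.

Things in the scene. Friction and masses are not known exactly. Their poses are not given: they have to be found in the camera images.
- chamber: White round dish, fixed, 116 mm outside diameter, 74 mm high, wall 4 mm (mouth 108 mm). Origin: centre of its underside, z up. Inside, two slides lie 37 mm up (fixed); in its centre a blue upright sleeve (22 mm diameter, 9 mm bore) ends 64 mm above the origin and holds the thermometer at the start. The lids cannot seat while it is there.
- thermo_handle (a point): Stick thermometer: thin steel stem (6 mm diameter, 56 mm long) below a yellow round handle (16 mm diameter, 85 mm long). This point: on its axis, 100 mm above the stem's tip, 41 mm below the handle's top, z from tip to handle. At the start it stands upright in the chamber's sleeve, this point 108 mm above the chamber's underside. It pulls straight up.
- thermo_tip (a point): The lower tip of the thermometer's steel stem.
- cup: Blue round ceramic cup, loose, 300 g, 64 mm diameter at the rim, 95 mm high, wall 3 mm, floor about 5 mm thick, open at the top. Origin: centre of its underside, z up. The thermometer put in it, tip down, may lean on the rim; its handle sticks out of the top.
- lid_rest: Low dark rubber disc, fixed to the bench, 90 mm diameter, 12 mm high, origin at the centre of its underside. The nested lids stand on it at the start, centred.
- post_grip (a point): On the axis of the upright orange post (12 mm diameter) in the centre of the clear inner lid, z up the post. 9 mm below the post's top, 21 mm above the top of the black lid's collar, 71 mm above the plug's underside. Seated in the chamber it is 139 mm above the chamber's underside. Gripping and lifting the post carries both lids.
- collar_grip (a point): On the axis of the grey round collar (34 mm diameter, 34 mm tall) of the black outer lid, z up. 8 mm below the collar's top, 26 mm above the black plate's top. Nested, it lies 29 mm below post_grip and the post's top stands 38 mm above it. Raised 83 mm or more from there, the lid's skirt is above the post's top.
- reagent: Bystander: amber bottle with white cap, 52 mm diameter, 105 mm high, loose. Origin at the centre of its underside.
- slide_box: Bystander: flat blue box, 85 x 160 x 34 mm (x, y, z), loose. Origin at the centre of its underside.
- petri_stack: Bystander: stack of three lidded dishes, white, cork and yellow, 90 mm diameter, 45 mm high, loose. Origin at the centre of its underside.
- inner_lid: Clear inner lid, loose, about 200 g: a plug 6 mm deep tapering down from 101 to 94 mm diameter (the chamber's mouth is 108 mm) under a disc 120 mm wide, 5 mm thick, that comes to lie on the chamber's rim; the orange post rises 69 mm from the disc's top. Origin: centre of the plug's underside, z up.
- outer_lid: Black outer lid, loose, about 220 g: plate 134 mm diameter, 5 mm thick, lying loose on the inner lid's disc; skirt hanging 12 mm below the plate's underside; central grey collar, bore 18 mm, through which the post passes with 3 mm to spare all round. Origin: centre of the plate's underside, z up, 31 mm below collar_grip.
- thermometer: The thermometer as a whole, loose, about 50 g, 141 mm long; origin at the stem's tip, z from tip to handle. At the start the tip is 8 mm above the chamber's underside and the handle's foot rests on the sleeve's top; raised 56 mm it clears the sleeve, 66 mm the chamber's rim.
Mind the look-alikes: they are no part of the job. What is shaped like the outer_lid but turquoise is not meant.

How it is judged:
By the outcome, as a careful person would: the job done as asked, in the order asked, and still so for the second after the job is handed in, while the arm keeps its last pose, push and grip.
It also fails if it takes over 64 s, if anything falls off the work surface, if the arm or the gripper's body presses on something with over 40 N, if the wrist force passes 120 N, or if a joint passes its speed limit or range.

## Robot

A 6-joint arm with a two-finger parallel gripper is mounted at the origin on the work surface. World frame = base frame: x ahead of the robot, y to its left, z up, the work surface at z = 0. Lengths are in mm, angles in rad, forces in N, time in s.
With the tool pointing down it reaches from about 325 to 900 mm from the base axis. Payload 6.1 kg.
Tool frame: the origin (TCP) lies midway between the tips of the shut fingers; the grasp point (between the pads) lies 19 mm behind it; z points along the fingers, x is the direction in which the jaws open and shut, and the axes are right-handed (so a half turn about z gives the same grasp; the last joint's range is limited). The gripper opens to 85 mm and grips with 20 to 120 N. Pads are 22 mm wide; open, the fingers measure 114 mm over their backs; the gripper's body (76 mm by 85 mm) begins 54 mm behind the grasp point. The pads swing forward as they close: fully open they stand 13 mm farther back than shut.
Start: joints at [-1.424, 0.22, 1.526, -0, 1.395, -0.126], TCP at [168.386, -601.882, 211.2] pointing down, gripper open.
Joint ranges: [-2.98, 2.98], [-0.91, 2.08], [0.09, 2.57], [-1.24, 4.39], [0.2, 2.65], [-2.68, 2.68]. Speed limits (rad/s): [2.57, 2.57, 3.01, 3.14, 3.14, 3.14].

## Interface

Orientations are given as a unit quaternion [x, y, z, w].
In Python, from plant import robot, vision gives the robot as it stands. The module is installed in compiled form; this text tells all that it offers.
- The arm moves only by the tool servo_tool, never from a script. Its argument "series" is a list of rows, each a list of 3 entries, a list of its own where there are three numbers: the shift along the world's x, y, z in m, then the turn, a rotation vector about the world's x, y, z in degrees, then the opening, from 0 (shut) to 1 (fully open). A call has 1 to 8 rows; each row is the pose to reach, as a shift and turn from the pose commanded when the call began; what a row does not reach only later rows make up. A row lasts 1/12 s, in which the tool goes at most 41.7 mm and 7.16 degrees, less where a joint would pass 70% of its speed; a pose out of reach is approached as far as the arm can. A call with a gripper value outside its range is refused whole. The fingers move at their own pace and stop on an object; "grip_force" is the grip in N (left out, the last holds). Time passes only in rows, so rows that repeat a pose let the fingers close. It gives the time, the measured TCP pose, the force and the opening at its end, in the units of the state.
- robot.get_obs(): the state, without advancing time (a new reading comes with each control period).
- vision.camera(name): name is "scene" or "top" or "wrist"; returns the picture (480x640x3 uint8, red, green, blue); there is no depth.
- vision.camera_model(name): a dict with "fovy" (degrees; the focal length in pixels is half the picture's height over the tangent of half this angle, whatever the lens; pixels are square), "cx", "cy" (the principal point, pixels), "extrinsics" (4x4, takes a point from world to camera coordinates). Camera axes: x right, y up, looking along -z (the intrinsics and any distortion apply to the point x, -y, -z); pixel columns grow to the right and rows downward; lengths in mm; the calibration is good to about 2 mm. A picture is of the moment at which its call begins: read the wrist's pose just before it. camera_model takes no time and is no camera call; for the wrist camera it gives the pose at the moment of the call.
- robot.close_job(): hands the job in, once; it reports no verdict.
The state is a dict: "time": time; "joint_pos": joint angles; "joint_vel": joint speeds; "tau": joint torques, N m; "eef_pos": TCP position; "eef_rot": TCP orientation; "ft_force": force on the tool from outside, world axes, zero at the start; "wrist_torque": the same for the moment, N m; "opening": finger opening in mm.
Only numpy, scipy, OpenCV 4.12 (cv2) and the standard library are available. Lean on these libraries where they do the work, as an engineer would, in place of code of your own. Each camera call takes 0.05 s, during which the arm holds its last target. There are 200 camera calls.

## Working session

There is one attempt and no reset: what is moved stays moved. The work goes in short steps, Python scripts to look and compute and a tool call to move; the robot and the scene stay as the last step left them, time stands still between calls to the robot, and variables do not carry over. Pictures are saved under pics/ and viewed, about 8 in all and at most 12, crops included, and the job is handed in when it is done.

Besides the shell and the picture viewer there is one more tool, called by a JSON object that holds its "api" and its "payload". servo_tool: Moves the arm, as the interface text tells. Its arguments: {"type":"object","properties":{"series":{"type":"array"},"grip_force":{"type":"number"}},"required":["series"]}

```bash
mkdir -p pics
cat > h.py <<'E'
import numpy as np, cv2
from plant import robot, vision
def snap(n,f):
    m=vision.camera_model(n); im=np.array(vision.camera(n)); cv2.imwrite('pics/'+f,im[:,:,::-1]); return im,m
def mats(m):
    f=240/np.tan(np.radians(m['fovy'])/2); return f,np.array(m['extrinsics'],float)
def ray(m,u,v,z):
    f,E=mats(m); d=np.array([(u-m['cx'])/f,-(v-m['cy'])/f,-1.]); R=E[:3,:3];t=E[:3,3]
    o=-R.T@t; w=R.T@d; return o+w*(z-o[2])/w[2]
def proj(m,p):
    f,E=mats(m); c=E[:3,:3]@np.array(p,float)+E[:3,3]; return m['cx']+f*c[0]/-c[2], m['cy']-f*c[1]/-c[2]
E
python3 - <<'E'
from h import *
for n in('scene','top'):
    im,m=snap(n,n+'1.png'); print(n,{k:(np.round(v,3).tolist() if k=='extrinsics' else v) for k,v in m.items()})
o=robot.get_obs(); print(o)
E
```

```text
scene {'fovy': 48.65925398667409, 'cx': 316.91089479533883, 'cy': 244.56636224139044, 'extrinsics': [[0.166, 0.986, 0.015, -178.236], [-0.516, 0.074, 0.853, 173.235], [0.84, -0.149, 0.521, -1484.702], [0.0, 0.0, 0.0, 1.0]]}
top {'fovy': 43.39433962970253, 'cx': 317.5410532168369, 'cy': 245.05946602734863, 'extrinsics': [[0.028, -0.999, 0.034, 55.862], [0.985, 0.033, 0.168, -549.55], [-0.169, 0.029, 0.985, -1107.462], [0.0, 0.0, 0.0, 1.0]]}
{'time': 0.1, 'joint_pos': array([-1.42406769e+00,  2.21153614e-01,  1.52749653e+00,  8.72147994e-06,
        1.39469390e+00, -1.26086481e-01]), 'joint_vel': array([ 0.00043394, -0.00117429, -0.0009212 ,  0.00027805, -0.00030866,
       -0.00030046]), 'tau': array([ 4.96856956e-04, -4.98245466e+01, -3.90545547e+01, -1.85914596e-04,
        5.64170798e-03,  3.52984466e-05]), 'eef_pos': array([ 168.32464659, -601.30829934,  210.2048232 ]), 'eef_rot': array([ 7.96693495e-01, -6.04382915e-01, -6.22563822e-04, -6.15852592e-04]), 'ft_force': array([0.50836383, 0.59239281, 0.34866659]), 'wrist_torque': array([-0.03889117, -0.03369223,  0.0338345 ]), 'opening': 85.52648275141199}
```

View pics/top1.png

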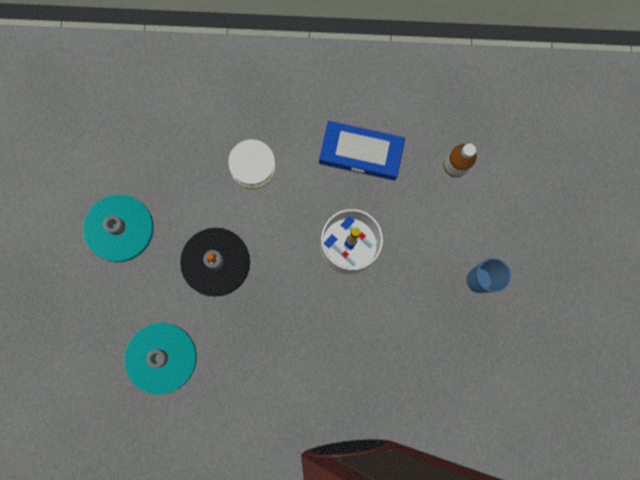

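View pics/scene1.png

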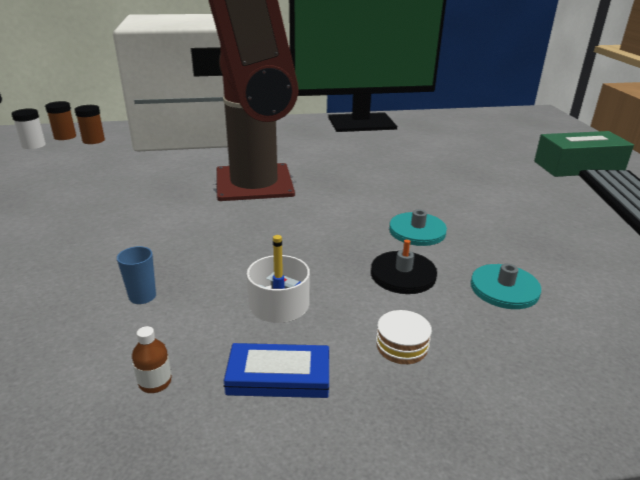

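The top view shows the thermometer top at (355,232), chamber rim at about (352,240), cup rim at (494,274), black lid at (215,262) with its orange post at (211,257), and two turquoise decoys. The scene view agrees. Next I turn these pixels into positions.

Run:
```python
from h import *
mt=vision.camera_model('top'); ms=vision.camera_model('scene')
t=cv2.imread('pics/top1.png'); s=cv2.imread('pics/scene1.png')
def blob(im,lo,hi,box):
    x0,y0,x1,y1=box; h=cv2.cvtColor(im,cv2.COLOR_BGR2HSV)[y0:y1,x0:x1]
    mk=cv2.inRange(h,np.array(lo),np.array(hi)); n,l,st,c=cv2.connectedComponentsWithStats(mk); i=1+np.argmax(st[1:,4])
    cs=max(cv2.findContours((l==i).astype(np.uint8),0,1)[0],key=len)+np.array([x0,y0])
    return st[i]+np.array([x0,y0,0,0,0]),c[i]+[x0,y0],cv2.minEnclosingCircle(cs),cv2.fitEllipse(cv2.convexHull(cs))
b=blob(t,(0,0,0),(180,255,60),(170,220,260,305)); print('lid',b, ray(mt,*b[3][0],26))
b=blob(t,(3,150,100),(18,255,255),(195,245,230,275)); print('post',b[:2], ray(mt,*b[1],92))
b=blob(t,(20,120,60),(35,255,255),(335,220,375,255)); print('thermo',b[:2], ray(mt,*b[1],149), ray(mt,355,232,149))
b=blob(t,(95,80,40),(130,255,255),(460,250,520,300)); print('cup',b); 
h=ray(mt,494,274,95);print('cup',h)
b=blob(t,(0,0,110),(180,60,255),(315,205,390,275)); print('chamber',b,ray(mt,*b[3][0],74))
# overlay checks on scene
def circ(im,m,c,r,z,col):
    for a in np.linspace(0,2*np.pi,90):
        u,v=proj(m,[c[0]+r*np.cos(a),c[1]+r*np.sin(a),z]); 
        cv2.circle(im,(int(round(u)),int(round(v))),0,col,-1)
C=ray(mt,*b[3][0],74); L=ray(mt,211,257,92)
for im,m in((t,mt),(s,ms)):
    circ(im,m,C,58,74,(0,0,255));circ(im,m,C,58,0,(0,0,255)); circ(im,m,h,32,95,(0,0,255));circ(im,m,h,25,0,(0,255,255));circ(im,m,L,67,28,(0,255,0));circ(im,m,L,6,92,(0,255,0))
o=np.hstack([t[180:330,150:550],]); o=np.vstack([o,s[200:350,100:500]]); cv2.imwrite('pics/ov.png',cv2.resize(o,(800,600)))
```

```text
lid (array([ 181,  228,   69,   68, 3408]), array([215.05193662, 262.01173709]), ((214.9365692138672, 262.168212890625), 34.61750030517578), ((214.8848876953125, 261.7775573730469), (67.79227447509766, 69.06011962890625), 75.57305145263672)) [511.69780694 268.64917202  26.        ]
post (array([207, 254,   7,   6,  36]), array([210.13888889, 256.38888889])) [512.23604234 268.45746537  92.        ]
thermo (array([349, 228,  11,  15, 104]), array([353.86538462, 234.66346154])) [550.39609274  12.71126274 149.        ] [555.19813834  10.80781573 149.        ]
cup (array([ 467,  258,   44,   34, 1166]), array([489.35849057, 275.99056604]), ((488.0, 275.5), 22.29920196533203), ((489.08056640625, 276.3905334472656), (34.93914794921875, 44.36629104614258), 71.71833038330078))
cup [ 496.17509385 -250.60863261   95.        ]Traceback (most recent call last):
  File "<stdin>", line 14, in <module>
  File "<stdin>", line 8, in blob
cv2.error: OpenCV(4.12.0) /io/opencv/modules/imgproc/src/shapedescr.cpp:361: error: (-201:Incorrect size of input array) There should be at least 5 points to fit the ellipse in function 'fitEllipseNoDirect'
```

Run:
```python
from h import *
mt=vision.camera_model('top'); ms=vision.camera_model('scene')
t=cv2.imread('pics/top1.png'); s=cv2.imread('pics/scene1.png')
def circ(im,m,c,r,z,col):
    for a in np.linspace(0,2*np.pi,90):
        u,v=proj(m,[c[0]+r*np.cos(a),c[1]+r*np.sin(a),z]); 
        cv2.circle(im,(int(round(u)),int(round(v))),0,col,-1)
print(ray(mt,352,240,74))
C=ray(mt,355,232,149); L=[512,268.5]; h=[496,-250]
for im,m in((t,mt),(s,ms)):
    circ(im,m,C,58,74,(0,0,255));circ(im,m,C,58,0,(0,0,255));circ(im,m,C,8,149,(255,0,255)); circ(im,m,h,32,95,(0,0,255));circ(im,m,h,25,0,(0,255,255));circ(im,m,L,67,28,(0,255,0));circ(im,m,L,6,92,(0,255,0))
o=np.vstack([t[180:330,150:550],s[200:350,100:500]]); cv2.imwrite('pics/ov.png',cv2.resize(o,(800,600),interpolation=0))
```

```text
[554.44923225   9.28247828  74.        ]
```

View pics/ov.png

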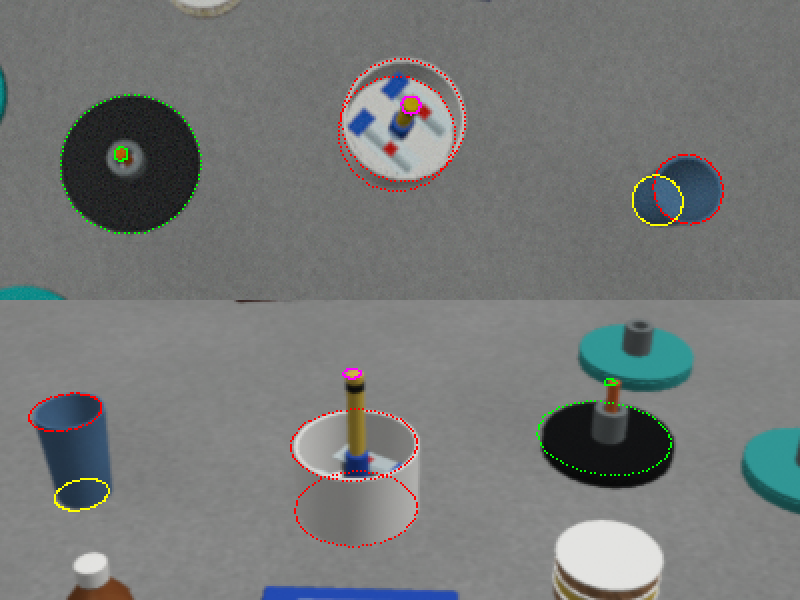

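The overlay fits in both views: chamber about (554.5, 10.5), lids (512, 268.5), cup (496, -250). I'll move above the thermometer.

{"api": "servo_tool", "payload": {"series": [[[0.02,0.032,0.02],[0,0,0],1],[[0.04,0.064,0.04],[0,0,0],1],[[0.06,0.095,0.05],[0,0,0],1],[[0.08,0.127,0.05],[0,0,0],1],[[0.1,0.159,0.05],[0,0,0],1],[[0.12,0.19,0.05],[0,0,0],1],[[0.14,0.222,0.05],[0,0,0],1],[[0.16,0.254,0.05],[0,0,0],1]], "grip_force": 40}}

```text
time: 0.77
eef_pos: [328.8, -346.0, 260.8]
eef_rot: [0.797, -0.605, -0.0, -0.0]
ft_force: [-0.6, -0.3, 0.5]
opening: 85.4
```

{"api": "servo_tool", "payload": {"series": [[[0.02,0.032,0],[0,0,0],1],[[0.04,0.064,0],[0,0,0],1],[[0.06,0.095,0],[0,0,0],1],[[0.08,0.127,0],[0,0,0],1],[[0.1,0.159,0],[0,0,0],1],[[0.12,0.19,0],[0,0,0],1],[[0.14,0.222,0],[0,0,0],1],[[0.16,0.254,0],[0,0,0],1]]}}

```text
time: 1.43
eef_pos: [488.8, -92.0, 260.9]
eef_rot: [0.797, -0.604, -0.0, 0.0]
ft_force: [0.8, 0.1, 0.4]
opening: 85.3
```

{"api": "servo_tool", "payload": {"series": [[[0.02,0.032,0],[0,0,0],1],[[0.04,0.064,0],[0,0,0],1],[[0.057,0.09,0],[0,0,0],1],[[0.066,0.1045,0],[0,0,0],1],[[0.066,0.1045,0],[0,0,0],1],[[0.066,0.1045,0],[0,0,0],1]]}}

```text
time: 1.93
eef_pos: [554.1, 11.3, 260.4]
eef_rot: [0.797, -0.604, -0.001, 0.001]
ft_force: [-1.0, 0.2, -0.1]
opening: 85.6
```

Run:
```python
from h import *
im,m=snap('wrist','w1.png'); f,E=mats(m); print(f,m['cx'],m['cy'],-E[:3,:3].T@E[:3,3],E[2,:3])
o=im[:,:,::-1].copy()
for p in([554.5,10.5,149],[554.5,10.5,64],[554.5,10.5,93]):
    u,v=proj(m,p);print(u,v); cv2.circle(o,(int(u),int(v)),3,(255,0,255),-1)
for r,z in((54,74),(58,74),(8,149)):
  for a in np.linspace(0,6.28,60):
    u,v=proj(m,[554.5+r*np.cos(a),10.5+r*np.sin(a),z]); cv2.circle(o,(int(u),int(v)),1,(0,0,255),-1)
cv2.imwrite('pics/w1o.png',o)
```

```text
425.99061538930385 324.01339186687375 236.77280811186 [636.02522921  35.50454253 422.15212678] [0.3181452  0.08911124 0.9438447 ]
327.14036732919084 222.19932469919985
326.48864991395294 192.724176136927
326.6763156509539 201.21171283430354
```

View pics/w1o.png

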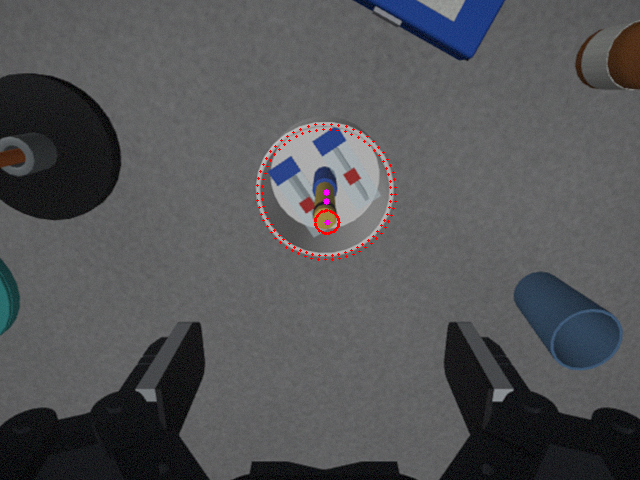

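The wrist view shows the thermometer top at (327,222), with the predicted rim within about 1 mm. I'll descend, grip, and check.

{"api": "servo_tool", "payload": {"series": [[[0,0,-0.04],[0,0,0],1],[[0,0,-0.08],[0,0,0],1],[[0,0,-0.115],[0,0,0],1],[[0,0,-0.14],[0,0,0],1],[[0,0,-0.154],[0,0,0],1],[[0,0,-0.154],[0,0,0],1],[[0,0,-0.154],[0,0,0],0.4],[[0,0,-0.154],[0,0,0],0]], "grip_force": 40}}

```text
time: 2.65
eef_pos: [555.3, 9.7, 108.8]
eef_rot: [0.796, -0.605, 0.001, -0.001]
ft_force: [0.6, 0.1, 0.0]
opening: 64.0
```

{"api": "servo_tool", "payload": {"series": [[[0,0,0],[0,0,0],0],[[0,0,0],[0,0,0],0],[[0,0,0],[0,0,0],0],[[0,0,0],[0,0,0],0],[[0,0,0],[0,0,0],0],[[0,0,0],[0,0,0],0]]}}

```text
time: 3.15
eef_pos: [555.2, 10.7, 108.3]
eef_rot: [0.797, -0.604, 0.001, -0.0]
ft_force: [-1.1, 1.0, 6.4]
opening: 14.4
```

{"api": "servo_tool", "payload": {"series": [[[0,0,0.015],[0,0,0],0],[[0,0,0.035],[0,0,0],0],[[0,0,0.06],[0,0,0],0],[[0,0,0.085],[0,0,0],0],[[0,0,0.11],[0,0,0],0],[[0,0,0.13],[0,0,0],0],[[0,0,0.14],[0,0,0],0],[[0,0,0.14],[0,0,0],0]]}}

```text
time: 3.82
eef_pos: [555.7, 10.5, 249.8]
eef_rot: [0.797, -0.604, 0.002, -0.001]
ft_force: [0.3, -0.1, -0.8]
opening: 14.1
```

{"api": "servo_tool", "payload": {"series": [[[-0.007,-0.03,0],[0,0,0],0],[[-0.014,-0.063,0],[0,0,0],0],[[-0.022,-0.098,0],[0,0,0],0],[[-0.03,-0.133,0],[0,0,0],0],[[-0.038,-0.168,0],[0,0,0],0],[[-0.046,-0.203,0],[0,0,0],0],[[-0.053,-0.235,0],[0,0,0],0],[[-0.0585,-0.2605,0],[0,0,0],0]]}}

```text
time: 4.48
eef_pos: [494.1, -251.7, 244.7]
eef_rot: [0.796, -0.605, -0.002, 0.0]
ft_force: [0.1, 0.5, -0.6]
opening: 14.2
```

{"api": "servo_tool", "payload": {"series": [[[0,0,0],[0,0,0],0],[[0,0,0],[0,0,0],0]]}}

```text
time: 4.65
eef_pos: [494.6, -250.6, 244.8]
eef_rot: [0.796, -0.606, -0.002, -0.0]
ft_force: [0.8, 0.3, -0.9]
opening: 14.0
```

Run:
```python
from h import *
im,m=snap('wrist','w2.png'); s,ms=snap('scene','s2.png'); P=robot.get_obs()['eef_pos']; print(P)
o=im[:,:,::-1].copy(); s=s[:,:,::-1].copy()
def circ(im,m,c,r,z,col):
    for a in np.linspace(0,2*np.pi,90):
        u,v=proj(m,[c[0]+r*np.cos(a),c[1]+r*np.sin(a),z]); cv2.circle(im,(int(round(u)),int(round(v))),0,col,-1)
for a,b in((o,m),(s,ms)):
    circ(a,b,[496,-250],32,95,(0,0,255)); circ(a,b,P,3,P[2]-99,(0,255,0)); circ(a,b,P,8,P[2]-43,(0,255,0))
cv2.imwrite('pics/o2.png',np.hstack([cv2.resize(o,(480,360)),cv2.resize(s[170:330,60:200],(315,360),interpolation=0)]))
```

```text
[ 495.410921   -248.96769409  245.56377514]
```

View pics/o2.png

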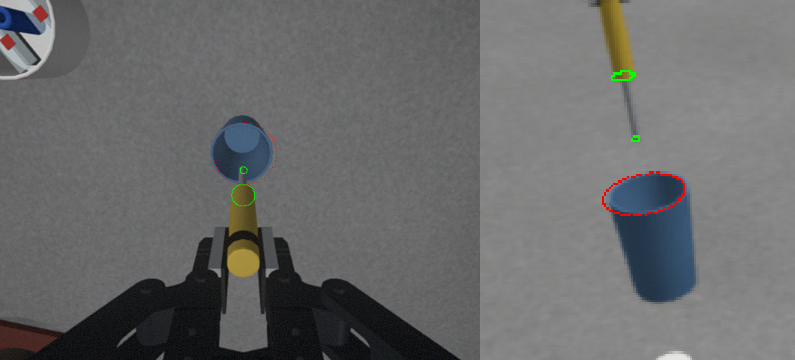

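The wrist and scene views show the tip on the cup axis, with the rim at (242,153) and the tip at (243,170) before perspective. I'll lower it into the cup.

{"api": "servo_tool", "payload": {"series": [[[0,0,-0.02],[0,0,0],0],[[0,0,-0.05],[0,0,0],0],[[0,0,-0.08],[0,0,0],0],[[0,0,-0.105],[0,0,0],0],[[0,0,-0.12],[0,0,0],0],[[0,0,-0.13],[0,0,0],0],[[0,0,-0.135],[0,0,0],0],[[0,0,-0.137],[0,0,0],0]]}}

```text
time: 5.42
eef_pos: [496.0, -248.9, 109.6]
eef_rot: [0.797, -0.604, -0.0, -0.0]
ft_force: [0.5, 0.5, 0.2]
opening: 14.3
```

{"api": "servo_tool", "payload": {"series": [[[0,0,-0.001],[0,0,0],0],[[0,0,-0.002],[0,0,0],0],[[0,0,-0.003],[0,0,0],0],[[0,0,-0.004],[0,0,0],0],[[0,0,-0.004],[0,0,0],0]]}}

```text
time: 5.83
eef_pos: [496.1, -250.1, 106.7]
eef_rot: [0.797, -0.604, 0.0, -0.0]
ft_force: [0.2, -0.4, -0.3]
opening: 14.4
```

{"api": "servo_tool", "payload": {"series": [[[0,0,-0.001],[0,0,0],0],[[0,0,-0.0015],[0,0,0],0],[[0,0,-0.002],[0,0,0],0],[[0,0,-0.002],[0,0,0],0]]}}

```text
time: 6.17
eef_pos: [496.0, -250.0, 104.3]
eef_rot: [0.797, -0.604, 0.0, -0.0]
ft_force: [-0.8, 0.1, -1.2]
opening: 14.7
```

{"api": "servo_tool", "payload": {"series": [[[0,0,0],[0,0,0],0.3],[[0,0,0],[0,0,0],0.6],[[0,0,0],[0,0,0],1],[[0,0,0],[0,0,0],1],[[0,0,0],[0,0,0],1],[[0,0,0],[0,0,0],1],[[0,0,0],[0,0,0],1],[[0,0,0],[0,0,0],1]]}}

```text
time: 6.83
eef_pos: [495.9, -249.9, 104.2]
eef_rot: [0.797, -0.604, 0.0, 0.0]
ft_force: [-0.5, -0.9, -0.4]
opening: 85.6
```

{"api": "servo_tool", "payload": {"series": [[[0,0,0.01],[0,0,0],1],[[0,0,0.03],[0,0,0],1],[[0,0,0.055],[0,0,0],1],[[0,0,0.08],[0,0,0],1],[[0,0,0.105],[0,0,0],1],[[0,0,0.12],[0,0,0],1],[[0,0,0.13],[0,0,0],1],[[0,0,0.13],[0,0,0],1]]}}

```text
time: 7.5
eef_pos: [497.1, -250.7, 237.6]
eef_rot: [0.797, -0.604, 0.003, -0.0]
ft_force: [-0.2, -0.1, -0.1]
opening: 85.5
```

Run:
```python
from h import *
im,m=snap('wrist','w3.png'); s,ms=snap('scene','s3.png'); P=robot.get_obs()['eef_pos']; print(P)
cv2.imwrite('pics/o3.png',np.hstack([cv2.resize(im[:,:,::-1],(480,360)),cv2.resize(s[170:330,60:200,::-1],(315,360),interpolation=0)]))
```

```text
[ 495.76405333 -249.77346028  233.95477787]
```

View pics/o3.png

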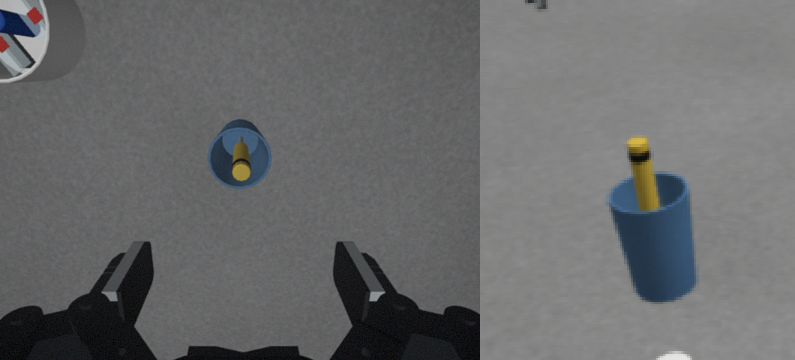

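The thermometer stands in the upright cup, its top at (241,172) in the wrist view. Next I go above the lids.

{"api": "servo_tool", "payload": {"series": [[[0.0,0.025,0],[0,0,0],1],[[0.002,0.06,0],[0,0,0],1],[[0.003,0.095,0],[0,0,0],1],[[0.004,0.13,0],[0,0,0],1],[[0.005,0.165,0],[0,0,0],1],[[0.006,0.2,0],[0,0,0],1],[[0.007,0.235,0],[0,0,0],1],[[0.008,0.27,0],[0,0,0],1]]}}

```text
time: 8.27
eef_pos: [502.5, 21.9, 232.2]
eef_rot: [0.797, -0.604, -0.001, 0.001]
ft_force: [0.5, -0.3, -0.4]
opening: 85.7
```

{"api": "servo_tool", "payload": {"series": [[[0.001,0.035,0],[0,0,0],1],[[0.002,0.07,0],[0,0,0],1],[[0.003,0.105,0],[0,0,0],1],[[0.004,0.14,0],[0,0,0],1],[[0.005,0.175,0],[0,0,0],1],[[0.007,0.21,0],[0,0,0],1],[[0.008,0.235,0],[0,0,0],1],[[0.008,0.2485,0],[0,0,0],1]]}}

```text
time: 8.93
eef_pos: [510.4, 271.2, 231.9]
eef_rot: [0.797, -0.603, -0.001, 0.001]
ft_force: [0.5, -1.2, 0.5]
opening: 85.6
```

{"api": "servo_tool", "payload": {"series": [[[0,0,0],[0,0,0],1],[[0,0,0],[0,0,0],1],[[0,0,0],[0,0,0],1]]}}

```text
time: 9.18
eef_pos: [511.6, 267.4, 233.3]
eef_rot: [0.796, -0.605, -0.0, 0.001]
ft_force: [-0.1, -0.5, 0.1]
opening: 85.6
```

Run:
```python
from h import *
im,m=snap('wrist','w4.png'); ob=robot.get_obs(); print(ob['eef_pos'],ob['joint_pos'])
h=cv2.cvtColor(im,cv2.COLOR_RGB2HSV); o=im[:,:,::-1].copy()
def circ(im,m,c,r,z,col):
    for a in np.linspace(0,2*np.pi,90):
        u,v=proj(m,[c[0]+r*np.cos(a),c[1]+r*np.sin(a),z]); cv2.circle(im,(int(round(u)),int(round(v))),0,col,-1)
L=[512,268.5]
for r,z in((67,28),(17,62),(6,92)): circ(o,m,L,r,z,(0,0,255))
cv2.imwrite('pics/o4.png',o)
```

```text
[511.81629482 267.1916706  233.61391129] [ 3.44881341e-01  9.39598413e-02  1.62610950e+00 -5.11739094e-04
  1.42271428e+00  1.64424443e+00]
```

View pics/o4.png

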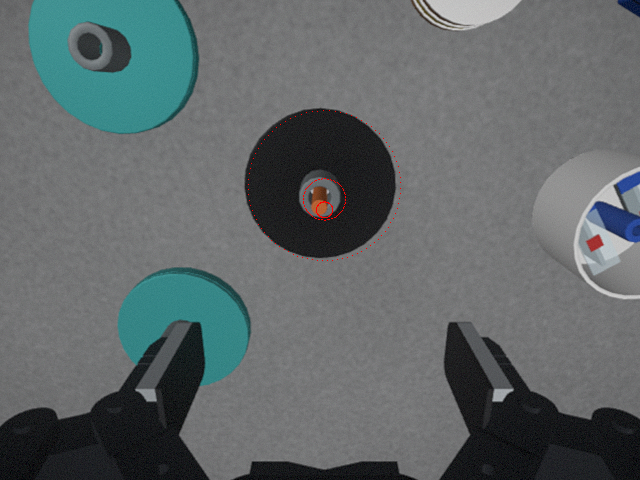

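Run:
```python
from h import *
im=cv2.imread('pics/w4.png'); m=vision.camera_model('wrist'); h=cv2.cvtColor(im,cv2.COLOR_BGR2HSV)
mk=cv2.inRange(h,(0,0,0),(180,255,50)); mk[:90]=0; mk[275:]=0; mk[:,:230]=0; mk[:,410:]=0
c=max(cv2.findContours(mk,0,1)[0],key=len); e=cv2.fitEllipse(cv2.convexHull(c)); print(e, ray(m,*e[0],27))
mk=cv2.inRange(h,(3,150,190),(18,255,255))[180:230,290:350]; ys,xs=np.nonzero(mk); print(xs.min()+290,xs.max()+290,ys.min()+180,ys.max()+180, len(xs))
for v in(207,209,211): print(ray(m,(xs.min()+xs.max())/2+290,v,92))
mt=vision.camera_model('top'); print('turq',ray(mt,157,358,30),ray(mt,115,225,30))
```

```text
((319.6927185058594, 182.88194274902344), (148.25733947753906, 149.66236877441406), 97.36322021484375) [516.92321596 273.61274723  27.        ]
315 315 202 202 1
[512.16739714 275.28509776  92.        ]
[510.69462981 274.88754101  92.        ]
[509.21712909 274.48870654  92.        ]
turq [327.10066626 365.06421327  30.        ] [576.36171702 463.38978694  30.        ]
```

Run:
```python
from h import *
R=[];P=[];T=[]
for i in range(10):
    P.append(robot.get_obs()['eef_pos']); m=vision.camera_model('wrist'); im=np.array(vision.camera('wrist'))
    h=cv2.cvtColor(im,cv2.COLOR_RGB2HSV)
    mk=cv2.inRange(h,(0,0,0),(180,255,50)); mk[:90]=0; mk[275:]=0; mk[:,:230]=0; mk[:,410:]=0
    c=max(cv2.findContours(mk,0,1)[0],key=len); e=cv2.fitEllipse(cv2.convexHull(c)); R.append(ray(m,*e[0],28)[:2]); 
    T.append(ray(m,321,208,92)[:2])
for a in(R,P,T): print(np.mean(a,0).round(1),np.std(a,0).round(1))
print(robot.get_obs()['time'])
print(h[195:220:3,312:330:3,0], h[195:220:3,312:330:3,1])
cv2.imwrite('pics/c5.png',cv2.resize(im[150:260,260:380,::-1],(720,660)[::1]))
```

```text
[516.8 273.8] [0. 0.]
[512.1 267.7 234.2] [0.1 0.4 0.3]
[512.8 271.4] [0.1 0.5]
9.7333
[[110  11  10  10  11  12]
 [100  10  11  12  10  10]
 [  9  11  11  10  11   9]
 [  9  10  11  11  11  10]
 [  9  11  11  11  11  10]
 [120  11  11  11  11  10]
 [ 95   8  11  10  11  90]
 [105 100 107  14 102 100]
 [165  80  79 150  90 110]] [[ 18 184 168 182 187 159]
 [ 14 185 188 201 187 181]
 [ 32 185 183 179 189 151]
 [ 81 188 179 184 181 184]
 [ 70 189 187 180 185 185]
 [  2 188 180 185 185 173]
 [ 27 116 194 182 183   5]
 [ 16  25  16  25  29  18]
 [ 43  26  66  33  49  29]]
```

{"api": "servo_tool", "payload": {"series": [[[0.001,0.003,-0.03],[0,0,0],1],[[0.001,0.003,-0.065],[0,0,0],1],[[0.001,0.003,-0.095],[0,0,0],1],[[0.001,0.003,-0.115],[0,0,0],1],[[0.001,0.003,-0.125],[0,0,0],1],[[0.001,0.003,-0.125],[0,0,0],1],[[0.001,0.003,-0.125],[0,0,0],1]]}}

```text
time: 10.32
eef_pos: [513.1, 271.7, 109.7]
eef_rot: [0.797, -0.604, 0.0, -0.0]
ft_force: [0.5, -0.4, -0.2]
opening: 85.6
```

Run:
```python
from h import *
im,m=snap('wrist','w5.png'); P=robot.get_obs()['eef_pos']; print(P)
h=cv2.cvtColor(im,cv2.COLOR_RGB2HSV); mk=cv2.inRange(h,(5,120,80),(16,255,255)); mk[:150]=0
n,l,st,c=cv2.connectedComponentsWithStats(mk); i=1+np.argmax(st[1:,4]); print(st[i],c[i])
for r in range(st[i][1],st[i][1]+st[i][3],3):
    x=np.nonzero(l[r]==i)[0]; print(r,x.min(),x.max(),end='; ')
print('tcp axis proj',[np.round(proj(m,[P[0],P[1],z])) .tolist() for z in(62,92)])
cv2.imwrite('pics/o5.png',im[:,:,::-1])
```

```text
[513.99951265 272.04713472 110.83091919]
[ 312  243   25   52 1125] [324.04888889 268.68088889]
243 320 327; 246 314 334; 249 314 334; 252 314 334; 255 313 334; 258 313 335; 261 313 335; 264 313 335; 267 313 335; 270 313 335; 273 313 335; 276 313 335; 279 312 336; 282 312 336; 285 312 336; 288 313 335; 291 316 332; 294 322 327; tcp axis proj [[326.0, 257.0], [326.0, 281.0]]
```

View pics/o5.png

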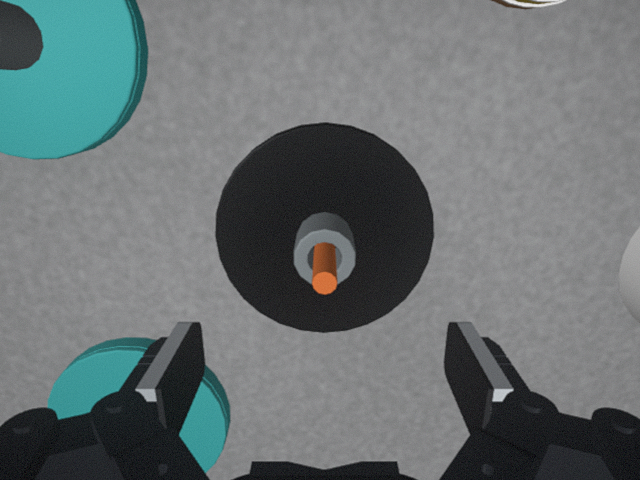

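The post top is at (324,283) and the tool axis projects to (326,281), so it is centred within 1 mm. I'll descend and grip the post.

{"api": "servo_tool", "payload": {"series": [[[0,0,-0.015],[0,0,0],0.8],[[0,0,-0.03],[0,0,0],0.6],[[0,0,-0.04],[0,0,0],0.6],[[0,0,-0.043],[0,0,0],0.6],[[0,0,-0.043],[0,0,0],0.6]], "grip_force": 60}}

```text
time: 10.78
eef_pos: [512.9, 271.6, 66.4]
eef_rot: [0.797, -0.604, -0.0, 0.0]
ft_force: [-0.6, 0.1, 0.3]
opening: 51.5
```

{"api": "servo_tool", "payload": {"series": [[[0,0,0],[0,0,0],0.4],[[0,0,0],[0,0,0],0.3],[[0,0,0],[0,0,0],0.2],[[0,0,0],[0,0,0],0.1],[[0,0,0],[0,0,0],0],[[0,0,0],[0,0,0],0],[[0,0,0],[0,0,0],0],[[0,0,0],[0,0,0],0]], "grip_force": 70}}

```text
time: 11.45
eef_pos: [513.6, 271.8, 67.3]
eef_rot: [0.797, -0.604, 0.0, -0.001]
ft_force: [-1.5, -1.1, 6.1]
opening: 6.2
```

{"api": "servo_tool", "payload": {"series": [[[0,0,0],[0,0,0],0],[[0,0,0.002],[0,0,0],0],[[0,0,0.006],[0,0,0],0],[[0,0,0.012],[0,0,0],0],[[0,0,0.02],[0,0,0],0],[[0,0,0.03],[0,0,0],0],[[0,0,0.03],[0,0,0],0],[[0,0,0.03],[0,0,0],0]]}}

```text
time: 12.12
eef_pos: [513.9, 272.0, 97.6]
eef_rot: [0.797, -0.604, 0.001, -0.001]
ft_force: [-0.2, 0.0, -4.8]
opening: 6.2
```

Run:
```python
from h import *
im,m=snap('wrist','w6.png'); s,_=snap('scene','s6.png'); o=robot.get_obs(); print(o['eef_pos'],o['ft_force'],o['wrist_torque'],o['opening'])
cv2.imwrite('pics/o6.png',np.hstack([cv2.resize(im[:,:,::-1],(480,360)),cv2.resize(s[190:310,350:455,::-1],(315,360),interpolation=0)]))
```

```text
[512.81653634 271.6130247   96.21955462] [ 0.09236923 -0.41283199 -4.34517718] [0.00248503 0.02992659 0.04922186] 6.3605553032674065
```

View pics/o6.png

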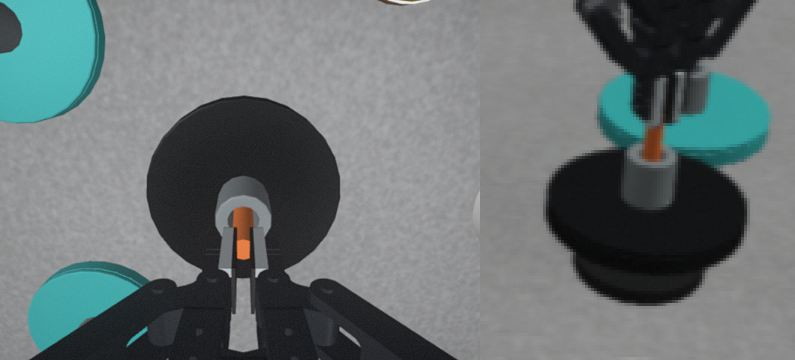

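Both lids hang level from the post, and the force of -4.3 N matches 420 g. I'll carry them to the chamber.

{"api": "servo_tool", "payload": {"series": [[[0,0,0.01],[0,0,0],0],[[0,0,0.025],[0,0,0],0],[[0,0,0.042],[0,0,0],0],[[0,0,0.06],[0,0,0],0],[[0,0,0.075],[0,0,0],0],[[0,0,0.085],[0,0,0],0],[[0,0,0.09],[0,0,0],0],[[0,0,0.09],[0,0,0],0]]}}

```text
time: 12.88
eef_pos: [513.5, 271.9, 187.6]
eef_rot: [0.797, -0.604, 0.001, -0.001]
ft_force: [-0.4, -0.5, -3.5]
opening: 6.1
```

{"api": "servo_tool", "payload": {"series": [[[0.0013,-0.008,0],[0,0,0],0],[[0.004,-0.024,0],[0,0,0],0],[[0.0067,-0.042,0],[0,0,0],0],[[0.0097,-0.06,0],[0,0,0],0],[[0.0126,-0.078,0],[0,0,0],0],[[0.0156,-0.096,0],[0,0,0],0],[[0.0185,-0.114,0],[0,0,0],0],[[0.0211,-0.13,0],[0,0,0],0]]}}

```text
time: 13.55
eef_pos: [533.0, 139.7, 184.4]
eef_rot: [0.797, -0.605, -0.001, 0.001]
ft_force: [-0.7, 0.4, -4.0]
opening: 6.5
```

{"api": "servo_tool", "payload": {"series": [[[0.003,-0.018,0],[0,0,0],0],[[0.006,-0.036,0],[0,0,0],0],[[0.009,-0.054,0],[0,0,0],0],[[0.0117,-0.072,0],[0,0,0],0],[[0.0146,-0.09,0],[0,0,0],0],[[0.0175,-0.108,0],[0,0,0],0],[[0.02,-0.123,0],[0,0,0],0],[[0.0212,-0.1306,0],[0,0,0],0]]}}

```text
time: 14.22
eef_pos: [554.3, 8.7, 184.6]
eef_rot: [0.796, -0.605, -0.001, 0.001]
ft_force: [-0.5, -0.6, -4.0]
opening: 6.0
```

{"api": "servo_tool", "payload": {"series": [[[0,0,0],[0,0,0],0],[[0,0,0],[0,0,0],0],[[0,0,-0.01],[0,0,0],0],[[0,0,-0.022],[0,0,0],0],[[0,0,-0.032],[0,0,0],0],[[0,0,-0.04],[0,0,0],0],[[0,0,-0.045],[0,0,0],0],[[0,0,-0.045],[0,0,0],0]]}}

```text
time: 14.88
eef_pos: [553.8, 11.5, 139.0]
eef_rot: [0.797, -0.604, -0.002, 0.001]
ft_force: [-0.3, 0.3, -4.5]
opening: 6.4
```

Run:
```python
from h import *
im,m=snap('wrist','w7.png'); s,ms=snap('scene','s7.png'); t,mt=snap('top','t7.png'); o=robot.get_obs(); print(o['eef_pos'],o['ft_force'],o['opening'])
P=o['eef_pos'];s=s[:,:,::-1].copy();t=t[:,:,::-1].copy()
def circ(im,m,c,r,z,col):
    for a in np.linspace(0,2*np.pi,120):
        u,v=proj(m,[c[0]+r*np.cos(a),c[1]+r*np.sin(a),z]); cv2.circle(im,(int(round(u)),int(round(v))),0,col,-1)
zp=P[2]-54.2
for a,b in((s,ms),(t,mt)):
    circ(a,b,P,67,zp+16,(0,255,0)); circ(a,b,P,67,zp-1,(0,255,0)); circ(a,b,[555,11],58,74,(0,0,255)); circ(a,b,[555,11],58,0,(0,0,255))
cv2.imwrite('pics/o7.png',np.hstack([cv2.resize(s[210:330,220:340],(400,400),interpolation=0),cv2.resize(t[170:290,290:410],(400,400),interpolation=0)]))
```

```text
[555.50498285  11.0570232  141.52226776] [ 0.2003391   0.60469732 -4.02327498] 6.078857155532576
```

View pics/o7.png

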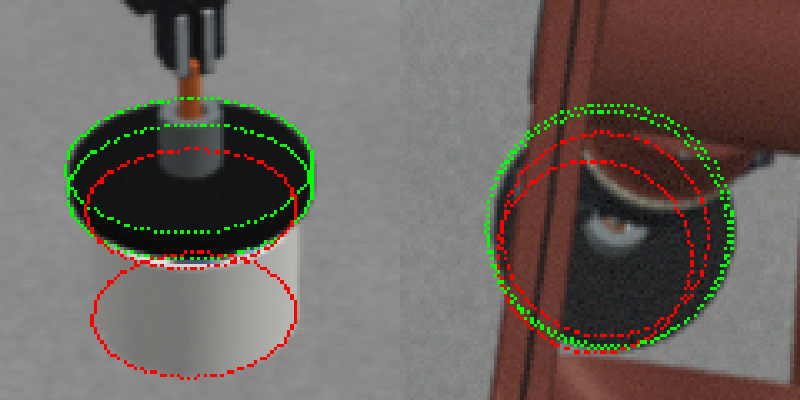

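The lid overlay matches in the scene view, and the chamber looks about 1 mm further along +y. I'll nudge that way and lower slowly while watching the force.

{"api": "servo_tool", "payload": {"series": [[[0,0.001,-0.004],[0,0,0],0],[[0,0.001,-0.008],[0,0,0],0],[[0,0.001,-0.011],[0,0,0],0],[[0,0.001,-0.013],[0,0,0],0],[[0,0.001,-0.015],[0,0,0],0],[[0,0.001,-0.016],[0,0,0],0],[[0,0.001,-0.016],[0,0,0],0]]}}

```text
time: 15.62
eef_pos: [555.0, 12.0, 124.9]
eef_rot: [0.797, -0.604, -0.0, 0.0]
ft_force: [0.5, 0.9, -4.3]
opening: 6.2
```

{"api": "servo_tool", "payload": {"series": [[[0,0,-0.001],[0,0,0],0],[[0,0,-0.0015],[0,0,0],0],[[0,0,-0.002],[0,0,0],0],[[0,0,-0.0025],[0,0,0],0],[[0,0,-0.0025],[0,0,0],0],[[0,0,-0.0025],[0,0,0],0]]}}

```text
time: 16.12
eef_pos: [555.7, 11.7, 123.4]
eef_rot: [0.797, -0.604, 0.001, -0.0]
ft_force: [-0.7, -1.4, 1.5]
opening: 6.6
```

{"api": "servo_tool", "payload": {"series": [[[0,0,-0.0005],[0,0,0],0],[[0,0,-0.0005],[0,0,0],0],[[0,0,-0.0005],[0,0,0],0]]}}

```text
time: 16.37
eef_pos: [555.7, 11.7, 123.3]
eef_rot: [0.797, -0.604, 0.001, -0.0]
ft_force: [-2.2, -2.1, 4.8]
opening: 6.4
```

Run:
```python
from h import *
F=[];P=[]
for i in range(4): s=vision.camera('scene'); o=robot.get_obs(); F.append(o['ft_force']);P.append(np.r_[o['eef_pos'],o['eef_rot']])
print(np.mean(F,0),np.mean(P,0).round(4),o['wrist_torque'])
m=vision.camera_model('scene'); im=np.array(s)[:,:,::-1].copy(); P=np.mean(P,0)
for z,r,c in((84,67,(0,255,0)),(67,67,(0,255,0)),(0,58,(0,0,255))):
  for a in np.linspace(0,6.28,120):
    u,v=proj(m,[P[0]+r*np.cos(a),P[1]+r*np.sin(a),z]); cv2.circle(im,(int(round(u)),int(round(v))),0,c,-1)
cv2.imwrite('pics/o8.png',cv2.resize(im[210:330,200:360],(800,600),interpolation=0))
```

```text
[-2.55202236 -1.40689754  5.04846107] [ 5.556772e+02  1.174610e+01  1.233424e+02  7.967000e-01 -6.044000e-01
  6.000000e-04 -2.000000e-04] [-0.2715491   0.46719897 -0.00808191]
```

View pics/o8.png

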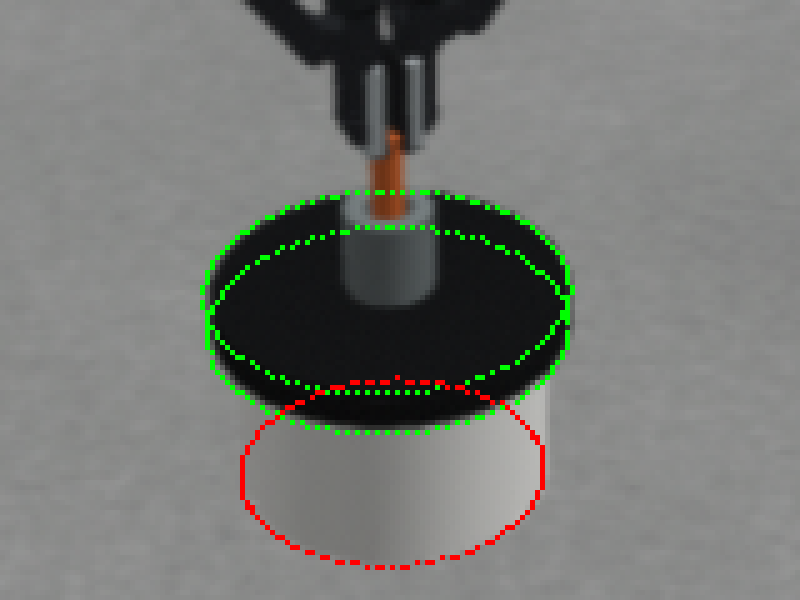

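The lid sits at the predicted seated height, level, after 4.7 mm of plug travel below the rim. I'll release the post.

{"api": "servo_tool", "payload": {"series": [[[0,0,0.0005],[0,0,0],0],[[0,0,0.0005],[0,0,0],0.15],[[0,0,0.0005],[0,0,0],0.3],[[0,0,0.0005],[0,0,0],0.5],[[0,0,0.0005],[0,0,0],0.7],[[0,0,0.0005],[0,0,0],0.7],[[0,0,0.0005],[0,0,0],0.7],[[0,0,0.0005],[0,0,0],0.7]]}}

```text
time: 17.23
eef_pos: [555.2, 12.1, 122.7]
eef_rot: [0.797, -0.604, -0.0, -0.0]
ft_force: [-0.1, 0.3, -0.1]
opening: 59.7
```

Run:
```python
from h import *
im,m=snap('wrist','w9.png'); s,ms=snap('scene','s9.png'); o=robot.get_obs(); P=o['eef_pos']; print(P,o['ft_force'],o['opening'])
h=cv2.cvtColor(im,cv2.COLOR_RGB2HSV); mk=cv2.inRange(h,(5,120,80),(16,255,255)); mk[:120]=0
n,l,st,c=cv2.connectedComponentsWithStats(mk); i=1+np.argmax(st[1:,4]); print(st[i],c[i], [np.round(proj(m,[P[0],P[1],z])).tolist() for z in(118,148)])
cv2.imwrite('pics/o9.png',np.hstack([cv2.resize(im[:,:,::-1],(480,360)),cv2.resize(s[225:325,230:330,::-1],(315,360),interpolation=0)]))
```

```text
[555.17145871  12.06075793 122.65064029] [0.4107115  0.06163701 0.00691953] 59.79339878256479
[ 309  277   33   70 1913] [324.57449033 312.28646106] [[327.0, 296.0], [327.0, 333.0]]
```

View pics/o9.png

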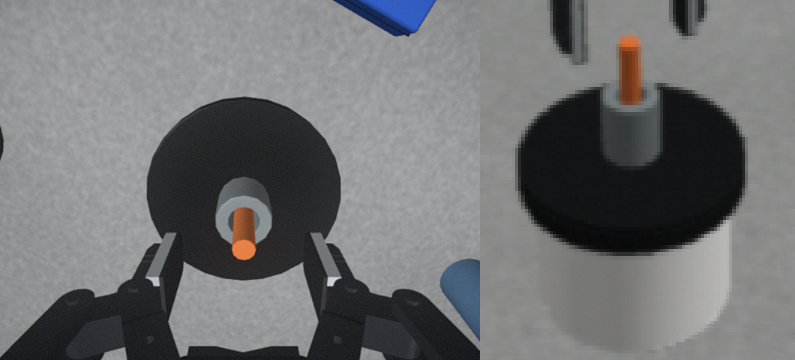

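The lid is level on the chamber with the post upright and centred, and the thermometer is still out of the way. That was my 12th picture, so the remaining checks are numeric. Next I descend to the collar and grip it.

{"api": "servo_tool", "payload": {"series": [[[0,0,-0.01],[0,0,0],0.7],[[0,0,-0.02],[0,0,0],0.7],[[0,0,-0.028],[0,0,0],0.7],[[0,0,-0.032],[0,0,0],0.7],[[0,0,-0.033],[0,0,0],0.7],[[0,0,-0.033],[0,0,0],0.7],[[0,0,-0.033],[0,0,0],0.7]], "grip_force": 45}}

```text
time: 17.92
eef_pos: [555.3, 12.0, 89.7]
eef_rot: [0.797, -0.604, 0.0, -0.0]
ft_force: [-0.3, -0.9, -0.1]
opening: 60.0
```

{"api": "servo_tool", "payload": {"series": [[[0,0,0],[0,0,0],0.6],[[0,0,0],[0,0,0],0.5],[[0,0,0],[0,0,0],0.45],[[0,0,0],[0,0,0],0.4],[[0,0,0],[0,0,0],0.35],[[0,0,0],[0,0,0],0.2],[[0,0,0],[0,0,0],0],[[0,0,0],[0,0,0],0]]}}

```text
time: 18.58
eef_pos: [555.5, 12.0, 90.3]
eef_rot: [0.797, -0.604, 0.0, -0.0]
ft_force: [-1.7, 0.1, 6.2]
opening: 30.8
```

{"api": "servo_tool", "payload": {"series": [[[0,0,0],[0,0,0],0],[[0,0,0],[0,0,0],0],[[0,0,0],[0,0,0],0]]}}

```text
time: 18.83
eef_pos: [555.5, 11.9, 90.3]
eef_rot: [0.797, -0.604, 0.0, -0.0]
ft_force: [-2.8, -0.2, 6.1]
opening: 30.7
```

Run:
```python
from h import *
F=[];P=[]
for i in range(4): im=vision.camera('wrist'); o=robot.get_obs(); F.append(o['ft_force']);P.append(o['eef_pos'])
print(np.mean(F,0),np.mean(P,0),o['wrist_torque'],o['opening'])
h=cv2.cvtColor(np.array(im),cv2.COLOR_RGB2HSV); mk=cv2.inRange(h,(5,120,80),(16,255,255)); mk[:120]=0
n,l,st,c=cv2.connectedComponentsWithStats(mk); i=1+np.argmax(st[1:,4]); print(st[i],c[i]); m=vision.camera_model('wrist'); print([np.round(proj(m,[555.2,12.0,z])).tolist() for z in(118,148)])
```

```text
[-1.61273582 -0.4314001   5.6269451 ] [555.50237196  11.93956077  90.2905266 ] [-5.22826342e-02  2.92300503e-01  1.41861111e-05] 30.748023233557014
[ 304  315   41   94 3167] [324.14651089 362.7496053 ]
[[327.0, 337.0], [327.0, 393.0]]
```

{"api": "servo_tool", "payload": {"series": [[[0,0,0.001],[0,0,0],0],[[0,0,0.002],[0,0,0],0],[[0,0,0.004],[0,0,0],0],[[0,0,0.006],[0,0,0],0],[[0,0,0.008],[0,0,0],0],[[0,0,0.01],[0,0,0],0],[[0,0,0.01],[0,0,0],0],[[0,0,0.01],[0,0,0],0]]}}

```text
time: 19.7
eef_pos: [555.4, 12.0, 99.9]
eef_rot: [0.797, -0.604, 0.0, -0.0]
ft_force: [0.2, -0.9, -1.9]
opening: 31.1
```

Run:
```python
from h import *
F=[];P=[]
for i in range(4): im=vision.camera('wrist'); o=robot.get_obs(); F.append(o['ft_force']);P.append(o['eef_pos'])
print(np.mean(F,0),np.mean(P,0),o['wrist_torque'],o['opening'],o['eef_rot'])
h=cv2.cvtColor(np.array(im),cv2.COLOR_RGB2HSV); mk=cv2.inRange(h,(5,120,80),(16,255,255)); mk[:120]=0
n,l,st,c=cv2.connectedComponentsWithStats(mk); i=1+np.argmax(st[1:,4]); m=vision.camera_model('wrist'); print(st[i],c[i],np.round(proj(m,[555.2,12.0,148])))
cv2.imwrite('pics/w10.png',np.array(im)[:,:,::-1])
```

```text
[-0.15988693  0.29624116 -1.76218828] [555.12995308  12.03367261  99.6456884 ] [-0.02032352 -0.011981    0.0075567 ] 30.96870816113644 [ 7.96700394e-01 -6.04374446e-01 -9.11896429e-05  5.84661220e-05]
[ 306  314   38   74 2316] [324.60103627 351.08937824] [328. 372.]
```

The force of about -2 N means only the black lid is held, with no side force. I'll continue straight up.

{"api": "servo_tool", "payload": {"series": [[[0,0,0.003],[0,0,0],0],[[0,0,0.008],[0,0,0],0],[[0,0,0.014],[0,0,0],0],[[0,0,0.02],[0,0,0],0],[[0,0,0.026],[0,0,0],0],[[0,0,0.032],[0,0,0],0],[[0,0,0.037],[0,0,0],0],[[0,0,0.04],[0,0,0],0]]}}

```text
time: 20.57
eef_pos: [555.7, 12.0, 140.9]
eef_rot: [0.797, -0.604, 0.001, -0.0]
ft_force: [-0.3, -0.1, -2.4]
opening: 31.1
```

{"api": "servo_tool", "payload": {"series": [[[0,0,0.003],[0,0,0],0],[[0,0,0.008],[0,0,0],0],[[0,0,0.014],[0,0,0],0],[[0,0,0.021],[0,0,0],0],[[0,0,0.028],[0,0,0],0],[[0,0,0.035],[0,0,0],0],[[0,0,0.043],[0,0,0],0],[[0,0,0.05],[0,0,0],0]]}}

```text
time: 21.23
eef_pos: [555.4, 12.0, 190.8]
eef_rot: [0.797, -0.604, 0.0, -0.0]
ft_force: [0.7, -0.4, -2.0]
opening: 30.5
```

{"api": "servo_tool", "payload": {"series": [[[0,0,0.005],[0,0,0],0],[[0,0,0.009],[0,0,0],0],[[0,0,0.012],[0,0,0],0],[[0,0,0.012],[0,0,0],0],[[0,0,0.012],[0,0,0],0],[[0,0,0.012],[0,0,0],0]]}}

```text
time: 21.73
eef_pos: [554.9, 12.0, 201.2]
eef_rot: [0.797, -0.604, -0.0, 0.0]
ft_force: [0.0, 0.1, -1.8]
opening: 30.6
```

Run:
```python
from h import *
s,ms=snap('scene','s11.png'); o=robot.get_obs(); print(o['time'],o['eef_pos'],o['eef_rot'],o['ft_force'],o['wrist_torque'],o['opening'],np.abs(o['joint_vel']).max())
hs=cv2.cvtColor(s,cv2.COLOR_RGB2HSV)
def bb(lo,hi,b):
    x0,y0,x1,y1=b; mk=cv2.inRange(hs[y0:y1,x0:x1],lo,hi); n,l,st,c=cv2.connectedComponentsWithStats(mk); i=1+np.argmax(st[1:,4]); mm=(l==i).astype(np.uint8)
    e=cv2.fitEllipse(cv2.convexHull(max(cv2.findContours(mm,0,1)[0],key=len))); return st[i]+[x0,y0,0,0,0],np.round(e[0]+np.array([x0,y0]),1),np.round(e[1],1),round(e[2],1)
print('post',bb((4,140,80),(16,255,255),(240,200,320,290)))
print('expect post top',np.round(proj(ms,[555.2,12,148])),'disc top ctr',np.round(proj(ms,[555.2,12,79])),'disc L/R',np.round(proj(ms,[555.2,-48,79])),np.round(proj(ms,[555.2,72,79])))
print('lid',bb((0,0,0),(180,255,45),(220,150,340,260)))
print('expect skirt bottom front',np.round(proj(ms,[622,12,67+102])),'plate ctr',np.round(proj(ms,[555,12,84+102])))
print('yellow',bb((20,120,60),(35,255,255),(100,210,180,310)),'cup',bb((100,100,40),(115,255,255),(100,230,170,310)))
```

```text
21.7833 [554.86610143  12.06592387 201.15426903] [ 7.96687903e-01 -6.04390748e-01 -4.00030241e-04  2.23059852e-04] [-0.21447506  0.2820748  -1.96893223] [ 0.00449025 -0.03288834 -0.0186035 ] 30.89602213878498 0.0030124923213714796
post (array([275, 241,   6,  29, 137]), array([277.8, 254.7]), array([ 6.4, 31.5]), 177.8)
expect post top [276. 237.] disc top ctr [277. 269.] disc L/R [245. 272.] [309. 266.]
lid (array([ 229,  150,   86,   91, 4631]), array([273.8, 184.3]), array([ 97.2, 118.5]), 172.4)
expect skirt bottom front [280. 246.] plate ctr [276. 218.]
yellow (array([128, 241,  12,  22, 178]), array([133.5, 251.7]), array([11. , 24.3]), 167.9) cup (array([ 117,  247,   38,   57, 1453]), array([136.9, 272.7]), array([39.5, 61.3]), 170.1)
```

Run:
```python
from h import *
a=cv2.imread('pics/scene1.png').astype(int); b=cv2.imread('pics/s11.png').astype(int); c=cv2.imread('pics/s3.png').astype(int)
d=lambda p,q,x0,y0,x1,y1: int((np.abs(p-q)[y0:y1,x0:x1].max(2)>50).sum())
print('reagent',d(a,b,125,320,180,395),'box',d(a,b,215,340,335,400),'petri',d(a,b,370,308,440,362),'cup+thermo since placed',d(c,b,105,225,165,308),'turq',d(a,b,465,255,545,310))
m=vision.camera_model('scene'); im=b.astype(np.uint8); k=cv2.inRange(cv2.cvtColor(im,cv2.COLOR_BGR2HSV),(0,0,0),(180,255,45))
for x in(240,250,260,295,305,312):
    r=np.nonzero(k[190:262,x])[0]; th=[v for t in np.linspace(0,6.28,3000) for u,v in[proj(m,[555.2+67*np.cos(t),12+67*np.sin(t),178])] if abs(u-x)<.5]
    print(x,r.max()+190 if len(r) else None, round(max(th),1) if th else None)
```

```text
reagent 0 box 0 petri 0 cup+thermo since placed 0 turq 0
240 227 231.3
250 235 237.7
260 238 240.5
295 237 239.0
305 233 234.9
312 227 229.3
```

```bash
python3 -c "
from plant import robot; print(robot.close_job()); print(robot.get_obs()['time'])"
```

```text
the job is handed in; nothing more can be done
None
the job is handed in; nothing more can be done
```

The job is done and handed in at about 22 s of the 64 s allowed. I pulled the thermometer and stood it in the blue cup, and carried both lids by the post to the chamber. I lowered them until they rested on it and released only then. I then lifted the black lid straight up by its collar and am still holding it above the chamber.

**Last checks**
- **Black lid:** it was raised about 111 mm, so its skirt is about 30 mm above the post's top. The wrist carried about 2 N, which is the black lid's weight alone. The torque was near zero and the arm was still. Its lower edge looks level in the scene image.
- **Inner lid:** the post and disc are at the seated height and upright in the scene image, and there was no side force during the lift.
- **Cup, thermometer and bystanders:** a pixel comparison showed no change in the cup and thermometer since placing. The bottle, slide box, dish stack and one of the two turquoise look-alikes were unchanged since the start; I did not compare the other.

**Disagreements**
- The lid's lower edge showed about 2 pixels higher than computed, and 4 at the far left; I put this down to calibration or grip height.
- The wrist and top cameras disagreed by 3–4 mm on where the lids stood, so I used the wrist view for the grasp.
- The gripper read about 6 mm on the 12 mm post, but the grasp held.
- There was a small side force and torque while I pressed the lids down. It had gone once I released the post.
- The inner lid's levelness was judged from its height and the upright post; I could not see the clear disc's edge directly.

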